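# Press a thumb saddle home behind the jig lip and hold it

## Robot

A 7-joint arm with a two-finger parallel gripper is mounted at the origin on the work surface. World frame = base frame: x ahead of the robot, y to its left, z up, the work surface at z = 0. Lengths are in m, angles in rad, forces in N, time in s.
With the tool pointing down it reaches from about 0.35 to 0.775 m from the base axis. Payload 3.1 kg.
Tool frame: the origin (TCP) lies midway between the tips of the shut fingers; the grasp point (between the pads) lies 19 mm behind it; z points along the fingers, y is the line along which they close (so a half turn about z gives the same grasp; the last joint's range is limited). The gripper opens to 85 mm and grips with 20 to 120 N. Pads are 22 mm wide; open, the fingers measure 114 mm over their backs; the gripper's body (76 mm by 85 mm) begins 54 mm behind the grasp point. The pads swing forward as they close: fully open they stand 13 mm farther back than shut.
Start: joints at [1.134, 0.311, 0.014, 1.512, -0.004, 1.319, -0.027], TCP at [0.212, -0.508, 0.231] pointing down, gripper open.
Joint ranges: [-2.7, 2.7], [-0.3, 1.91], [-1.27, 1.3], [0.12, 2.57], [-1.44, 4.58], [0.2, 2.03], [-3.05, 3.05]. Speed limits (rad/s): [2.79, 2.79, 3.14, 3.14, 3.14, 3.14, 3.14].

## Interface

Orientations are given as a rotation vector (axis times angle).
In Python, from workcell import readout, read_camera, bot, search_frame gives the robot as it stands. The module is installed in compiled form; this text tells all that it offers.
- The arm moves only by the shell command python3 -m pendant 'ROWS'. ROWS is JSON, a list of rows, each an object with "xyz": the shift along the tool's x, y, z in cm, a list of three; "turn": the turn about the tool's z in rad; "claw": the gripper command: -1 is fully open, 1 is shut, values between are in proportion. A call has 1 to 5 rows; each row shifts and turns the commanded pose from where the row before left it, along the tool's axes as they then stand; what a row does not reach is not made up. A row lasts 1/10 s, in which the tool goes at most 50 mm and 8.59 degrees, less where a joint would pass 70% of its speed; a pose out of reach is approached as far as the arm can. A call with a gripper value outside its range is refused whole. The fingers move at their own pace and stop on an object; the grip force is fixed at half the most. Time passes only in rows, so rows that do not move let the fingers close. It gives the time, the measured TCP pose, the force, the opening and the grip force at its end, in the units of the state.
- readout.observe(): the state, without advancing time (a new reading comes with each control period).
- read_camera(name): name is "scene" or "top" or "wrist"; returns a dict with "pixels" (420x560x3 uint8, red, green, blue), "fx", "fy", "cx", "cy" (pixels), "dist_coeffs" ([k1, k2, p1, p2, k3] as OpenCV has them; the pictures are not rectified), "R" (3x3) and "t" (3): a world point X has camera coordinates R X + t. Camera axes: x right, y down, z forward; pixel columns grow to the right and rows downward; lengths in m; the calibration is good to about 2 mm. A picture is of the moment at which its call begins. There is no depth.
- bot.job_done(): hands the job in; it is judged then, once.
Trained networks look in the newest picture that a camera, given by its name, has taken for a name from the list of things; names that differ only in an ending like _2 or _b are one class to them, and where a whole thing is asked for, a point or a joint stands for the part that bears it (a point fixed in the world has none). Each returns a list of dicts, best first, with "confidence" (0 to 1); they miss things now and then, are a little off and sometimes report something else, mostly with a low value. They report only what shows in the picture. A call takes as long as a camera call. They do not tell look-alikes from the thing itself.
- search_frame(name, camera): "rect" ([left, top, right, bottom] in pixels, round what is visible of it).
The state is a dict: "time_s": time; "joints": joint angles; "joint_vel": joint speeds; "tau": joint torques, N m; "eef_pos": TCP position; "tcp_rot": TCP orientation; "force": force on the tool from outside, world axes, zero at the start; "ft_torque": the same for the moment, N m; "finger_gap": opening from 0.0 (shut) to 1.0 (fully open); "finger_force": force on a finger pad.
Only numpy, scipy, OpenCV 4.12 (cv2) and the standard library are available. Lean on these libraries where they do the work, as an engineer would, in place of code of your own. Each camera call takes 0.05 s, during which the arm holds its last target. There are 200 camera calls.

## Task

Take the brass thumb saddle from the olive rubber block and set it down on the narrow raised ledge of the blue jig, in front of the steel lip and with its long flat tongue towards the lip. Then push it along the ledge so that the tongue goes in behind the lip, against the spring plunger, until it is fully home on the hard stop. Finish while still holding it pressed home so that the clamp screw can be done up; do not let go, and leave the block, the valve slide and the caliper where they lie.

Things in the scene. Friction and masses are not known exactly. Their poses are not given: they have to be found in the camera images.
- saddle: Loose brass thumb saddle, about 80 g, upright on the block. Origin: underside, below the middle of the U; z up, +x along the tongue (starts roughly away from the robot). Foot plate 5 mm thick, x -14 to +40 mm (ahead of the U: tongue), 46 mm wide in y. U: two prongs 14 mm long in x, 6 mm thick, 30 mm across their outer faces in y (grip there from above), tops 43 mm above the underside.
- jig: Fixed blue jig. Origin on the bench; z up, +x is the push direction, roughly away from the robot. Level ledge 70 mm high, 60 mm wide in y, from x = -48 mm to the lip at +14 mm, and on beneath the lip. Fully home, the saddle's tongue tip is on the hard stop at x = +30 mm and its origin at x -10, y 0, z 70 mm. Steel foot 12 mm high, x -60 to +70, y +-50 mm.
- lip_edge (a point): Middle of the front lower edge of the jig's steel lip plate (jig x +14, y 0, z 79 mm). The plate is 78 mm wide, 5 mm thick, runs to jig x = +50 mm. The opening beneath it is 9 mm high and 58 mm wide between its cheeks, for the 5 mm thick, 46 mm wide tongue. A brass thumbscrew 16 mm in diameter stands on it at jig x = 41 mm, top 96 mm above the bench.
- plunger (a joint): Spring plunger under the lip, on the jig's centre line, sliding along jig +x, in m. 0 at rest (black face at jig x = +22 mm, where the tongue meets it), 0.008 with the saddle fully home. Pushes back with 2.4 N at 0 and 4.8 N at 0.008 and drives the saddle out if let go; friction on the ledge can double the push needed. Red tail collar, 13 mm in diameter, behind the jig.
- block: Olive rubber bench block, loose, 110 (x) x 90 (y) x 35 mm high, 0.5 kg; origin at the centre of its underside. The saddle starts on top of it.
- slide: Silver third valve slide lying flat on the bench, a U of 12 mm tube about 120 mm long (x) x 48 mm wide, 12 mm high; origin near its middle on the bench. Bystander.
- caliper: Steel caliper lying flat, 210 mm long (x), jaws reaching 52 mm to its +y, 11 mm high; origin at the middle of the beam on the bench. Bystander.
- motor: Fixed bench motor with rocker switch on top, base 170 (x) x 110 (y) mm, 125 mm high, steel spindle out to x = +125 mm at 62 mm height; origin at the centre of its underside. Not used; keep clear.
Not all that is in view belongs to the job. Of the things that look like the saddle, the larger one is meant. Leave any orange look-alike of the jig alone.

How it is judged:
On the way:
1. the saddle has been set down on the ledge in front of the lip, tongue towards it (y of saddle in the frame of jig between -0.009 and 0.009 m and z of saddle in the frame of jig between 0.067 and 0.0745 m and angle between saddle's own z axis and vertical below 0.12 rad and angle between the x axis of saddle and the x axis of jig, either way round below 0.2 rad and x of saddle in the frame of jig between -0.06 and -0.022 m and contact force between saddle and jig above 0.15 N), for 0.1 s.
At the end, for the whole second after the job is handed in: The saddle is upright on the ledge with its tongue behind the lip, within 2.5 mm of fully home, within 9 mm sideways and 0.2 rad of the jig's direction, the plunger pushed in more than 6 mm of 8, the saddle pressing on the jig with over 3 N, still, and the robot still holding it there (y of saddle in the frame of jig between -0.009 and 0.009 m and z of saddle in the frame of jig between 0.067 and 0.0745 m and angle between saddle's own z axis and vertical below 0.12 rad and angle between the x axis of saddle and the x axis of jig, either way round below 0.2 rad and x of saddle in the frame of jig between -0.0125 and -0.007 m and value of joint plunger above 0.006 m and contact force between saddle and jig above 3 N and contact force between the fingers and saddle above 1.5 N and linear speed of saddle below 0.02 m/s); the arm keeps its last pose, push and grip.
It fails at once if the valve slide is shifted by more than 20 mm (distance of slide from where it was at the start of the episode above 0.02 m).
It fails at once if the caliper is shifted by more than 20 mm (distance of caliper from where it was at the start of the episode above 0.02 m).
It fails at once if the rubber block is shifted by more than 30 mm (distance of block from where it was at the start of the episode above 0.03 m).
It also fails if it takes over 42 s, if anything falls off the work surface, if the arm or the gripper's body presses on something with over 40 N, if the wrist force passes 120 N, or if a joint passes its speed limit or range.

## Working session

There is one attempt and no reset: what is moved stays moved. The work goes in short steps, Python scripts to look and compute and a shell command to move; the robot and the scene stay as the last step left them, time stands still between calls to the robot, and variables do not carry over. Pictures are saved under pics/ and viewed, at most 10 in all, crops included, and the job is handed in when it is done.

```bash
mkdir -p pics; cat > h.py <<'E'
import numpy as np, cv2
from workcell import readout, read_camera, bot, search_frame
def K(c): return np.array([[c["fx"],0,c["cx"]],[0,c["fy"],c["cy"]],[0,0,1.]])
def ray2plane(c,uv,z):
    n=cv2.undistortPoints(np.array([[uv]],float),K(c),np.array(c["dist_coeffs"],float))[0,0]
    R=np.array(c["R"]);t=np.array(c["t"]).ravel();o=-R.T@t;d=R.T@np.array([n[0],n[1],1]);return o+d*(z-o[2])/d[2]
def proj(c,P):
    r,_=cv2.Rodrigues(np.array(c["R"],float));return cv2.projectPoints(np.atleast_2d(np.array(P,float)),r,np.array(c["t"],float).reshape(3,1),K(c),np.array(c["dist_coeffs"],float))[0][:,0]
def save(c,n,crop=None,s=1):
    im=c["pixels"][:,:,::-1]
    if crop: a,b,d,e=crop; im=im[b:e,a:d]
    cv2.imwrite("pics/"+n,cv2.resize(im,None,fx=s,fy=s,interpolation=cv2.INTER_CUBIC))
E
python3 - <<'E'
from h import *
cs={}
for n in("scene","top"):
    c=read_camera(n);cs[n]=c;R=np.array(c["R"]);print(n,-R.T@np.array(c["t"]).ravel(),c["fx"])
    for k in("saddle","jig","lip_edge","plunger","block","slide","caliper","motor"):
        print(k,[(np.round(d["rect"]).tolist(),round(d["confidence"],2)) for d in search_frame(k,n)])
cv2.imwrite("pics/a.png",cv2.resize(np.hstack([cs["scene"]["pixels"],cs["top"]["pixels"]])[:,:,::-1],(800,300)))
save(cs["top"],"top.png",None,1.42)
save(cs["scene"],"scene.png",None,1.42)
s=readout.observe();print(s)
E
```

```text
scene [ 1.20845295 -0.56043867  0.86204396] 392.13555604666794
saddle [([232.0, 213.0, 250.0, 236.0], 0.77)]
jig [([310.0, 168.0, 354.0, 211.0], 0.72), ([356.0, 149.0, 406.0, 190.0], 0.71)]
lip_edge [([304.0, 165.0, 356.0, 206.0], 0.9), ([365.0, 150.0, 408.0, 191.0], 0.86)]
plunger []
block [([219.0, 210.0, 261.0, 249.0], 0.83)]
slide [([266.0, 188.0, 297.0, 210.0], 0.78), ([309.0, 168.0, 355.0, 212.0], 0.48)]
caliper [([314.0, 232.0, 359.0, 291.0], 0.59)]
motor [([115.0, 267.0, 180.0, 344.0], 0.86), ([264.0, 189.0, 297.0, 210.0], 0.41)]
top [ 0.49004601 -0.06966769  1.34554392] 526.8625964807527
saddle [([294.0, 232.0, 320.0, 258.0], 0.88), ([267.0, 290.0, 282.0, 304.0], 0.62)]
jig [([71.0, 179.0, 135.0, 244.0], 0.94), ([152.0, 198.0, 202.0, 256.0], 0.85)]
lip_edge [([70.0, 180.0, 133.0, 242.0], 0.93), ([149.0, 199.0, 204.0, 257.0], 0.91)]
plunger [([287.0, 220.0, 331.0, 269.0], 0.67), ([74.0, 183.0, 81.0, 189.0], 0.62), ([159.0, 200.0, 165.0, 207.0], 0.56)]
block [([286.0, 220.0, 330.0, 270.0], 0.68)]
slide [([226.0, 235.0, 253.0, 287.0], 0.93), ([412.0, 164.0, 464.0, 251.0], 0.3)]
caliper [([236.0, 112.0, 279.0, 189.0], 0.7)]
motor [([413.0, 165.0, 464.0, 252.0], 0.66)]
{'time_s': 0.9, 'joints': array([ 1.13430817,  0.31087611,  0.01397146,  1.51147074, -0.00437133,
        1.3192136 , -0.02718687]), 'joint_vel': array([ 1.76323622e-04, -3.09057614e-03, -1.63547879e-05, -2.25648461e-04,
       -1.25098514e-03,  4.54665786e-04, -3.83524624e-04]), 'tau': array([-2.39939072e-04, -3.79797971e+01,  1.45576042e-01, -2.30861771e+01,
        1.22717943e-02,  1.94980748e-03, -1.49599492e-05]), 'eef_pos': array([ 0.21158055, -0.50770167,  0.23132874]), 'tcp_rot': array([ 3.08047905e+00,  6.16288690e-01, -3.90060864e-05]), 'force': array([-0.69935224, -0.35089955,  0.60230803]), 'ft_torque': array([-0.01655092, -0.01417991,  0.02233835]), 'finger_force': 0.0, 'finger_gap': 0.9949542438599064}
```

View pics/top.png

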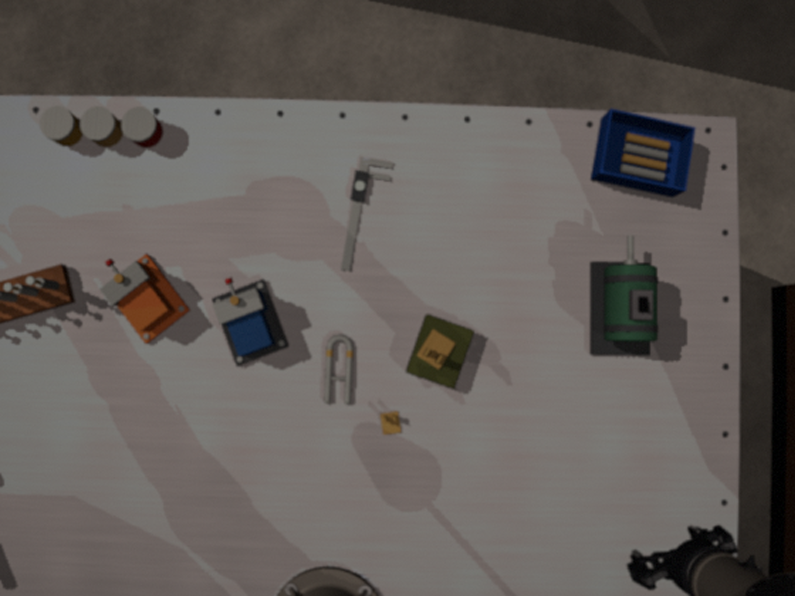

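View pics/scene.png

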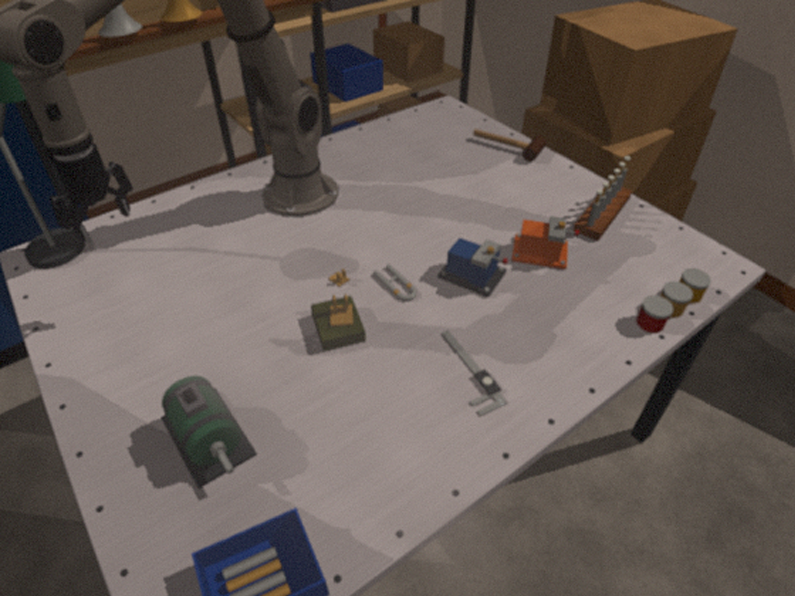

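The top view shows two saddle-like things: the larger one on the olive block at camera px (306,245), and a small look-alike lying on the bench at (275,297). I choose the larger one. The jig is the blue one at (177,227); the orange one at (104,212) is a look-alike and stays untouched. Next is a close crop.

```bash
python3 - <<'E'
from h import *
c=read_camera("top");im=c["pixels"][:,:,::-1]
f=lambda a,b:cv2.resize(cv2.convertScaleAbs(im[b:b+75,a:a+56],alpha=1.6),None,fx=7,fy=7,interpolation=cv2.INTER_CUBIC)
cv2.imwrite("pics/crop1.png",np.hstack([f(149,190),f(280,210)]))
E
```

```text
(no output)
```

View pics/crop1.png

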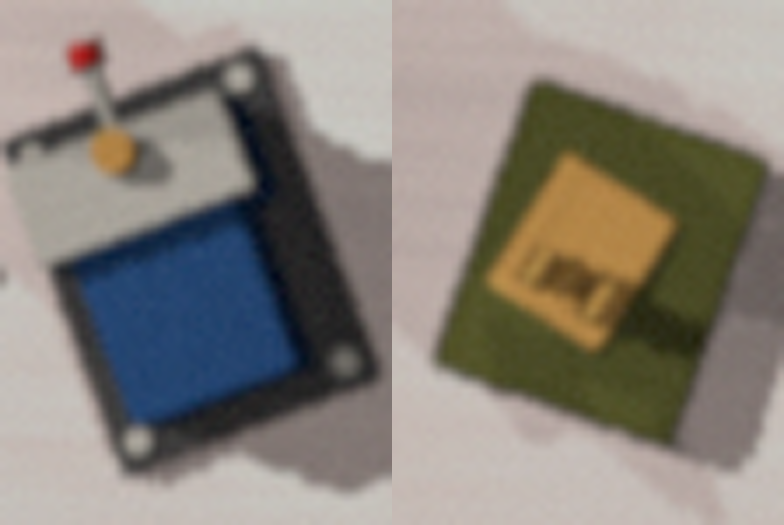

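The crop confirms the choice. On the right, the larger saddle sits on the olive block with its tongue pointing up and to the right. On the left, the blue jig has its ledge front edge at crop (140,425)-(300,365) and its lip front at (45,265)-(255,187). I'll fit poses from these corners.

```bash
cat >> h.py <<'E'
from scipy.optimize import least_squares
def fit(c,P,uv,x0,z=0):
    P=np.array(P,float)
    def f(x):
        a=x[2];Q=P.copy();Q[:,0]=x[0]+np.cos(a)*P[:,0]-np.sin(a)*P[:,1];Q[:,1]=x[1]+np.sin(a)*P[:,0]+np.cos(a)*P[:,1];Q[:,2]+=z
        return (proj(c,Q)-uv).ravel()
    r=least_squares(f,x0,loss="soft_l1");return r.x,np.round(r.fun.reshape(-1,2),1).tolist()
E
python3 - <<'E'
from h import *
c=read_camera("top")
J=np.array([(140,425),(300,365),(45,265),(255,187),(262,45),(378,378),(128,475)])/7+[149,190]
PJ=[(-.048,.03,.07),(-.048,-.03,.07),(.014,.039,.084),(.014,-.039,.084),(.07,-.05,.012),(-.06,-.05,.012),(-.06,.05,.012)]
S=np.array([(565-392,150),(680-392,218),(595-392,355),(487-392,280)])/7+[280,210]
PS=[(.04,.023,.005),(.04,-.023,.005),(-.014,-.023,.005),(-.014,.023,.005)]
g=lambda uv:ray2plane(c,uv,0.05)[:2]
print(g((177,227)),g((306,245)),proj(c,[[.5,0,0],[.6,0,0],[.5,.1,0]]))
print(fit(c,PJ,J,[*g((177,227)),.3]))
print(fit(c,PS,S,[*g((306,245)),-.5],.035))
B=np.array([(535-392,80),(770-392,160),(675-392,445),(438-392,360)])/7+[280,210]
print(fit(c,[(.055,.045,.035),(.055,-.045,.035),(-.055,-.045,.035),(-.055,.045,.035)],B,[*g((306,245)),-.3]))
E
```

```text
[0.5312014  0.14155195] [ 0.49572278 -0.17671868] [[235.19505787 241.5099111 ]
 [236.41483179 202.40859234]
 [195.97535321 240.41006409]]
(array([0.52801905, 0.14683795, 0.38763   ]), [[-0.4, 0.2], [0.0, 0.0], [-0.2, 0.1], [0.3, -0.2], [-0.1, -0.4], [1.0, 0.0], [-0.4, 0.1]])
(array([ 0.48270945, -0.17374366, -0.53291005]), [[0.3, 0.2], [-0.5, 0.3], [0.2, -0.7], [-0.1, 0.1]])
(array([ 0.49042411, -0.1890661 , -0.30651332]), [[0.1, -0.9], [0.5, -0.6], [-0.1, 0.6], [-0.4, 0.9]])
```

```bash
R='{"xyz":[3.2,-1.7,0],"turn":0,"claw":-1}'; python3 -m pendant '[{"xyz":[3.1,-1.7,0],"turn":0,"claw":-1},{"xyz":[3.1,-1.7,0],"turn":0,"claw":-1},{"xyz":[3.1,-1.7,0],"turn":0,"claw":-1},{"xyz":[3.1,-1.7,0],"turn":0,"claw":-1},{"xyz":[3.1,-1.7,0],"turn":0,"claw":-1}]'
python3 -m pendant '[{"xyz":[3.2,-1.7,0],"turn":0,"claw":-1},{"xyz":[3.2,-1.7,0],"turn":0,"claw":-1},{"xyz":[3.2,-1.7,0],"turn":0,"claw":-1},{"xyz":[3.2,-1.7,0],"turn":0,"claw":-1},{"xyz":[3.2,-1.7,0],"turn":0,"claw":-1}]'
python3 -m pendant '[{"xyz":[3.2,-1.7,0],"turn":0,"claw":-1},{"xyz":[3.2,-1.7,0],"turn":0,"claw":-1},{"xyz":[0,0,0],"turn":0.14,"claw":-1},{"xyz":[0,0,0],"turn":0.14,"claw":-1},{"xyz":[0,0,0],"turn":0.14,"claw":-1}]'
python3 -m pendant '[{"xyz":[0,0,0],"turn":0.14,"claw":-1},{"xyz":[0,0,0],"turn":0.14,"claw":-1},{"xyz":[0,0,0],"turn":0.14,"claw":-1},{"xyz":[0,0,0],"turn":0.09,"claw":-1},{"xyz":[0,0,0],"turn":0,"claw":-1}]'
cat >> h.py <<'E'
from scipy.spatial.transform import Rotation as Ro
def tool(): s=readout.observe();return s,Ro.from_rotvec(s["tcp_rot"]).as_matrix()
def go(P,yaw):
    s,R=tool();y=np.arctan2(R[1,0],R[0,0]);print("tool cm",np.round(100*R.T@(np.array(P)-s["eef_pos"]),2),"turn",round(-(yaw-y),3),"tcp",np.round(s["eef_pos"],4),"yaw",round(y,3),"tz",R[:,2].round(3),"t",s["time_s"],"F",s["force"].round(1),"gap",round(s["finger_gap"],3),"ff",s["finger_force"])
E
python3 - <<'E'
from h import *
go([.4827,-.1737,.231],-.533)
c=read_camera("wrist");save(c,"w1.png",None,1.4)
d=search_frame("saddle","wrist");print(d)
PS=np.array([(.04,.023,.005),(.04,-.023,.005),(-.014,-.023,.005),(-.014,.023,.005),(.007,.015,.043),(.007,-.015,.043),(-.007,-.015,.043),(-.007,.015,.043)])
a=-.533;Q=PS@np.array([[np.cos(a),np.sin(a),0],[-np.sin(a),np.cos(a),0],[0,0,1]])+[.4827,-.1737,.035]
print(proj(c,Q).round(0).tolist())
E
```

```text
time_s: 1.5
eef_pos: [0.3227, -0.3684, 0.2314]
tcp_rot: [3.08, 0.616, 0.0]
force: [1.4, -0.6, 0.8]
finger_gap: 1.003
finger_force: 0.0
time_s: 2.0
eef_pos: [0.4377, -0.2285, 0.2315]
tcp_rot: [3.08, 0.616, 0.001]
force: [1.3, -0.0, 0.6]
finger_gap: 0.998
finger_force: 0.0
time_s: 2.5
eef_pos: [0.4831, -0.1733, 0.2312]
tcp_rot: [3.141, -0.047, -0.0]
force: [-1.0, 0.7, 0.6]
finger_gap: 1.001
finger_force: 0.0
time_s: 3.0
eef_pos: [0.4829, -0.1736, 0.2314]
tcp_rot: [3.03, -0.83, 0.0]
force: [0.5, 1.0, 0.3]
finger_gap: 1.005
finger_force: 0.0
tool cm [-0.02  0.02  0.04] turn -0.002 tcp [ 0.4829 -0.1736  0.2314] yaw -0.535 tz [ 0. -0. -1.] t 3.0 F [0.5 1.  0.3] gap 1.005 ff 0.0
[{'rect': [262.0, 258.0, 290.8, 289.4], 'confidence': 0.63}, {'rect': [257.8, 146.0, 298.0, 198.1], 'confidence': 0.57}]
[[257.0, 150.0], [298.0, 150.0], [297.0, 195.0], [258.0, 195.0], [263.0, 186.0], [292.0, 186.0], [292.0, 199.0], [263.0, 199.0]]
```

View pics/w1.png

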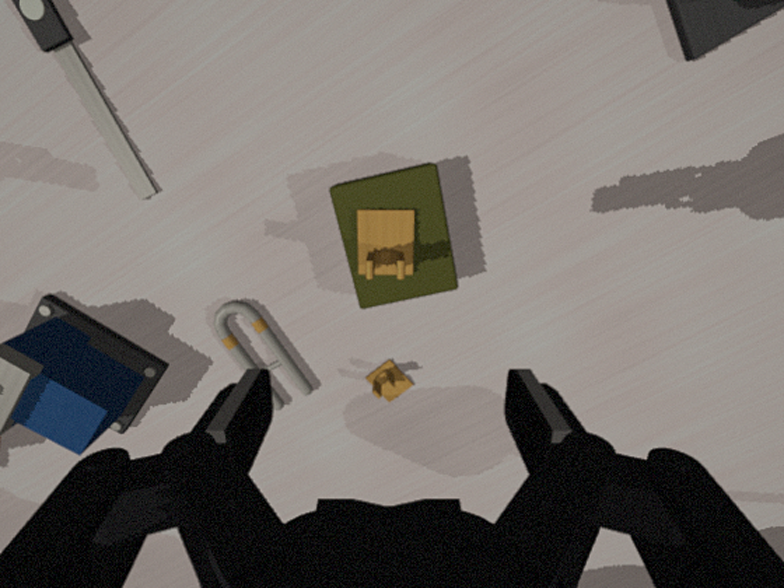

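The wrist view agrees with the fit to about 1.5 mm: the saddle is at camera px (256-296, 149-197) with its prongs at the rear. I'll shift slightly left, descend and grip.

```bash
python3 -m pendant '[{"xyz":[0,-0.15,4],"turn":0,"claw":-1},{"xyz":[0,0,4],"turn":0,"claw":-1},{"xyz":[0,0,4],"turn":0,"claw":-1},{"xyz":[0,0,3],"turn":0,"claw":-1},{"xyz":[0,0,2],"turn":0,"claw":-1}]'
python3 -m pendant '[{"xyz":[0,0,1.0],"turn":0,"claw":-1},{"xyz":[0,0,0.6],"turn":0,"claw":-1},{"xyz":[0,0,0],"turn":0,"claw":-1}]'
python3 - <<'E'
from h import *
go([.4827,-.1737,.0445],-.533)
c=read_camera("wrist");save(c,"w2.png",None,1.4)
E
```

```text
time_s: 3.6
eef_pos: [0.482, -0.1718, 0.0587]
tcp_rot: [-3.03, 0.828, 0.006]
force: [-0.4, -0.3, -0.2]
finger_gap: 0.996
finger_force: 0.0
time_s: 3.9
eef_pos: [0.4839, -0.1724, 0.0453]
tcp_rot: [-3.03, 0.83, -0.0]
force: [-0.3, -0.6, -0.6]
finger_gap: 0.998
finger_force: 0.0
tool cm [-0.04  0.18  0.08] turn -0.002 tcp [ 0.4839 -0.1724  0.0453] yaw -0.535 tz [ 0.  0. -1.] t 3.9 F [-0.3 -0.6 -0.6] gap 0.998 ff 0.0
```

View pics/w2.png

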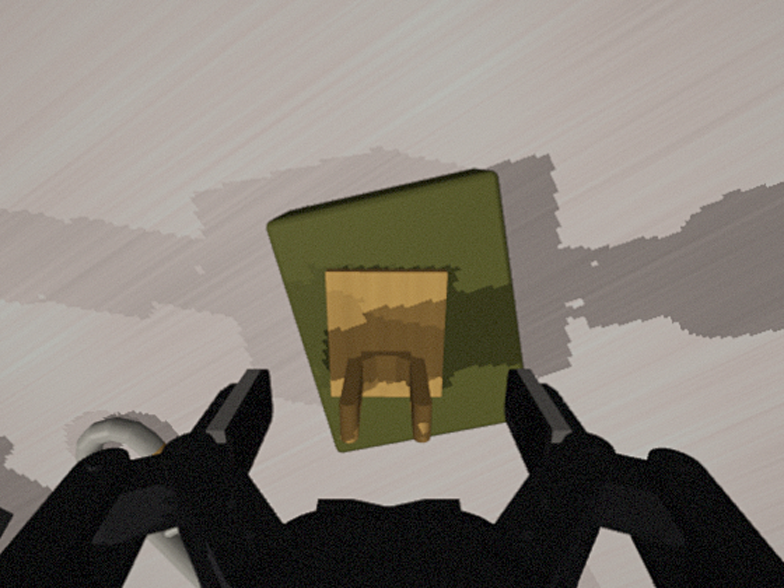

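The prongs at view px (386,~430) are centred between the fingers to within 1 mm, so I'll close the gripper.

```bash
python3 -m pendant '[{"xyz":[0,0,0],"turn":0,"claw":0},{"xyz":[0,0,0],"turn":0,"claw":0.6},{"xyz":[0,0,0],"turn":0,"claw":1},{"xyz":[0,0,0],"turn":0,"claw":1},{"xyz":[0,0,0],"turn":0,"claw":1}]'
python3 -m pendant '[{"xyz":[0,0,0],"turn":0,"claw":1},{"xyz":[0,0,0],"turn":0,"claw":1},{"xyz":[0,0,0],"turn":0,"claw":1}]'
```

```text
time_s: 4.45
eef_pos: [0.4844, -0.1725, 0.046]
tcp_rot: [3.03, -0.83, 0.003]
force: [0.1, -0.3, 2.6]
finger_gap: 0.341
finger_force: 59.8
time_s: 4.75
eef_pos: [0.4844, -0.1725, 0.046]
tcp_rot: [3.03, -0.831, 0.002]
force: [0.6, 0.7, 5.3]
finger_gap: 0.335
finger_force: 59.9
```

```bash
python3 -m pendant '[{"xyz":[0,0,-1],"turn":0,"claw":1},{"xyz":[0,0,-3],"turn":0,"claw":1},{"xyz":[0,0,-4],"turn":0,"claw":1},{"xyz":[0,0,-4],"turn":0,"claw":1},{"xyz":[0,0,-4],"turn":0,"claw":1}]'
python3 -m pendant '[{"xyz":[0,0,0],"turn":-0.14,"claw":1},{"xyz":[0,0,0],"turn":-0.14,"claw":1},{"xyz":[0,0,0],"turn":-0.14,"claw":1},{"xyz":[0,0,0],"turn":-0.14,"claw":1},{"xyz":[0,0,0],"turn":-0.14,"claw":1}]'
python3 -m pendant '[{"xyz":[0,0,0],"turn":-0.14,"claw":1},{"xyz":[0,0,0],"turn":-0.08,"claw":1},{"xyz":[0,0,0],"turn":0,"claw":1}]'
python3 - <<'E'
from h import *
a=.388;P=np.array([.528,.1468,.2])+[-.042*np.cos(a),-.042*np.sin(a),0]
go(P,a)
c=read_camera("wrist");save(c,"w3.png",None,1.4)
s,R=tool()
PS=np.array([(.04,.023,.005),(.04,-.023,.005),(.007,.015,.043),(.007,-.015,.043)])
M=R@np.diag([1,-1,-1])
print(proj(c,PS@M.T+s["eef_pos"]-[0,0,.011])*1.4)
E
```

```text
time_s: 5.25
eef_pos: [0.4827, -0.172, 0.2065]
tcp_rot: [-3.03, 0.83, 0.003]
force: [0.7, -0.7, -1.5]
finger_gap: 0.338
finger_force: 59.4
time_s: 5.75
eef_pos: [0.4828, -0.1721, 0.2049]
tcp_rot: [-3.13, -0.268, 0.003]
force: [0.8, -1.1, -1.3]
finger_gap: 0.338
finger_force: 59.3
time_s: 6.05
eef_pos: [0.4829, -0.1722, 0.2049]
tcp_rot: [-3.083, -0.6, 0.002]
force: [-0.1, -0.4, -1.5]
finger_gap: 0.339
finger_force: 59.3
tool cm [ 11.94 -27.86   0.5 ] turn -0.003 tcp [ 0.4829 -0.1722  0.2049] yaw 0.385 tz [-0.002  0.001 -1.   ] t 6.05 F [-0.1 -0.4 -1.5] gap 0.339 ff 59.30949568748474
[[327.45784508 270.30264827]
 [448.88016297 270.45389364]
 [340.53529406 403.31429456]
 [435.49367648 403.43695925]]
```

View pics/w3.png

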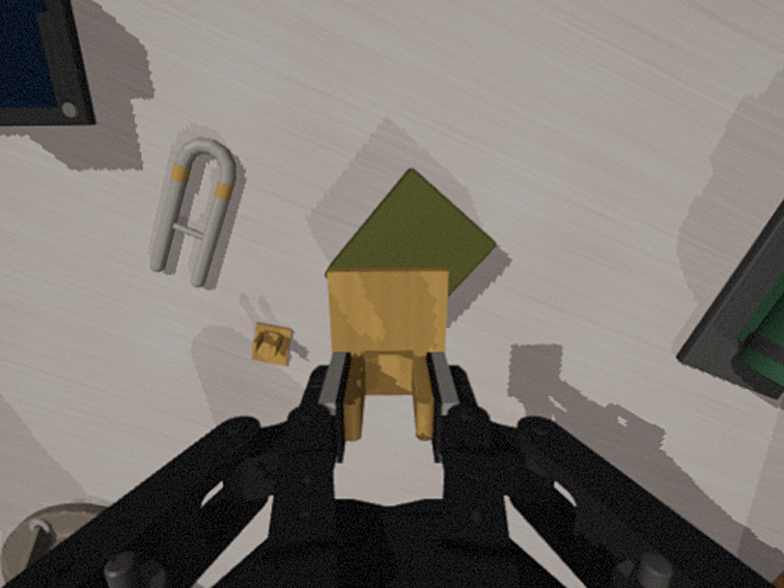

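The saddle is held straight: its tongue front edge is at view (328-447, 270), where I predicted it, so the saddle origin lies under the TCP. Now moving above the ledge front.

```bash
python3 -m pendant '[{"xyz":[1.2,-2.8,0],"turn":0,"claw":1},{"xyz":[1.2,-2.8,0],"turn":0,"claw":1},{"xyz":[1.2,-2.8,0],"turn":0,"claw":1},{"xyz":[1.2,-2.8,0],"turn":0,"claw":1},{"xyz":[1.2,-2.8,0],"turn":0,"claw":1}]'
python3 -m pendant '[{"xyz":[1.2,-2.8,0],"turn":0,"claw":1},{"xyz":[1.2,-2.8,0],"turn":0,"claw":1},{"xyz":[1.2,-2.8,0],"turn":0,"claw":1},{"xyz":[1.2,-2.8,0],"turn":0,"claw":1},{"xyz":[1.1,-2.7,0],"turn":0,"claw":1}]'
python3 -m pendant '[{"xyz":[0,0,2],"turn":0,"claw":1},{"xyz":[0,0,2],"turn":0,"claw":1},{"xyz":[0,0,0],"turn":0,"claw":1}]'
python3 - <<'E'
from h import *
a=.388;P=np.array([.528,.1468,.082])+[-.042*np.cos(a),-.042*np.sin(a),0]
go(P,a)
c=read_camera("wrist");save(c,"w4.png",None,1.4)
PJ=np.array([(-.048,.03,.07),(-.048,-.03,.07),(.014,.039,.084),(.014,-.039,.084),(.05,.039,.084),(.05,-.039,.084),(.07,-.05,.012),(.07,.05,.012),(.041,0,.096)])
M=Ro.from_euler("z",a).as_matrix()
print((proj(c,PJ@M.T+[.528,.1468,0])*1.4).round(0).tolist())
E
```

```text
time_s: 6.6
eef_pos: [0.4863, -0.0189, 0.2052]
tcp_rot: [3.084, 0.598, -0.001]
force: [-0.0, -0.2, -0.6]
finger_gap: 0.337
finger_force: 59.4
time_s: 7.1
eef_pos: [0.4888, 0.1322, 0.2052]
tcp_rot: [3.084, 0.598, -0.001]
force: [-0.5, -0.1, -1.0]
finger_gap: 0.342
finger_force: 59.4
time_s: 7.4
eef_pos: [0.4866, 0.1302, 0.1625]
tcp_rot: [3.083, 0.6, -0.011]
force: [-0.4, -0.1, -1.4]
finger_gap: 0.336
finger_force: 59.4
tool cm [0.32 0.03 8.05] turn -0.004 tcp [0.4866 0.1302 0.1625] yaw 0.384 tz [-0.007 -0.002 -1.   ] t 7.4 F [-0.4 -0.1 -1.4] gap 0.336 ff 59.39289450645447
[[340.0, 300.0], [437.0, 300.0], [315.0, 200.0], [461.0, 199.0], [310.0, 127.0], [465.0, 127.0], [464.0, 100.0], [312.0, 101.0], [388.0, 145.0]]
```

View pics/w4.png

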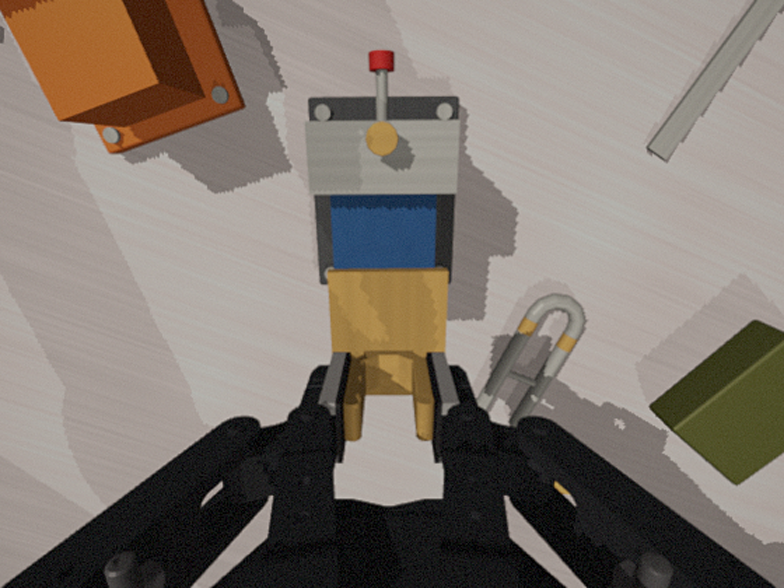

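Relative to my fit, the jig appears about 2.5 mm further left and 4 mm further ahead: lip front edge at view (311-457, 192), screw at (381,137). I'll correct for that, lower most of the way and look again.

```bash
python3 -m pendant '[{"xyz":[0.3,-0.25,2],"turn":0,"claw":1},{"xyz":[0.3,0,2],"turn":0,"claw":1},{"xyz":[0,0,1.7],"turn":0,"claw":1},{"xyz":[0,0,0.5],"turn":0,"claw":1},{"xyz":[0,0,0],"turn":0,"claw":1}]'
python3 -m pendant '[{"xyz":[0,0,0],"turn":0,"claw":1},{"xyz":[0,0,0],"turn":0,"claw":1}]'
python3 - <<'E'
from h import *
a=.388;P=np.array([.528,.1468,.082])+[-.042*np.cos(a),-.042*np.sin(a),0]
go(P,a)
c=read_camera("wrist");save(c,"w5.png",None,1.4)
PJ=np.array([(-.048,.03,.07),(-.048,-.03,.07),(.014,.039,.084),(.014,-.039,.084),(.05,.039,.084),(.05,-.039,.084),(.07,-.05,.012),(.07,.05,.012),(.041,0,.096)])
M=Ro.from_euler("z",a).as_matrix()
print((proj(c,PJ@M.T+[.528,.1468,0])*1.4).round(0).tolist())
s,R=tool()
print(np.diff(proj(c,[[*s["eef_pos"][:2],.084],[*(s["eef_pos"][:2]+.01*R[:2,0]),.084]])*1.4,axis=0))
E
```

```text
time_s: 7.95
eef_pos: [0.494, 0.1352, 0.1035]
tcp_rot: [3.084, 0.599, -0.001]
force: [-0.9, -0.4, -0.2]
finger_gap: 0.342
finger_force: 59.4
time_s: 8.15
eef_pos: [0.4949, 0.1358, 0.1046]
tcp_rot: [-3.084, -0.6, -0.004]
force: [-0.4, -0.0, -0.6]
finger_gap: 0.341
finger_force: 59.4
tool cm [-0.72  0.24  2.26] turn -0.004 tcp [0.4949 0.1358 0.1046] yaw 0.384 tz [ 0.003  0.001 -1.   ] t 8.15 F [-0.4 -0.  -0.6] gap 0.341 ff 59.40274894237518
[[331.0, 361.0], [454.0, 360.0], [297.0, 240.0], [489.0, 240.0], [290.0, 147.0], [496.0, 146.0], [485.0, 110.0], [298.0, 110.0], [394.0, 172.0]]
[[-1.04222493e-02 -2.07133727e+01]]
```

View pics/w5.png

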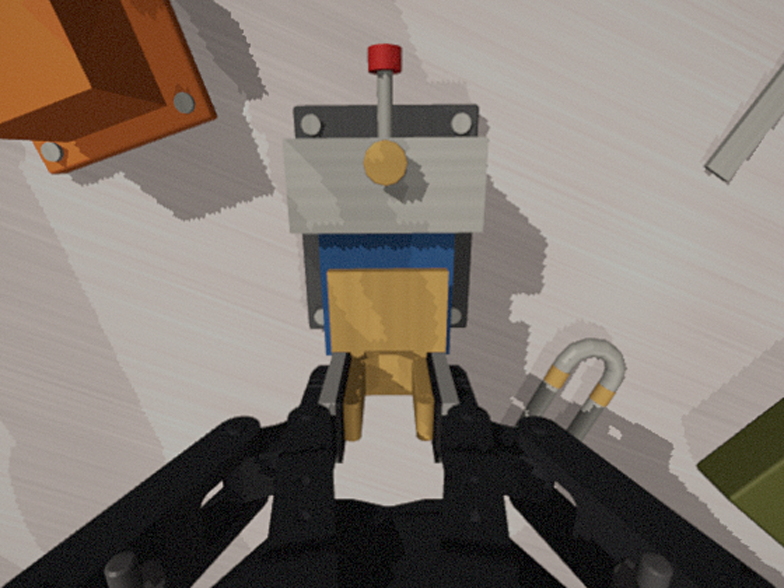

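The saddle is now centred: tongue centre at view px 388, lip centre at 387, saddle at about jig x -38. I'll lower it to the ledge, trimming yaw by 0.015.

```bash
python3 -m pendant '[{"xyz":[0,0,1],"turn":-0.015,"claw":1},{"xyz":[0,0,0.7],"turn":0,"claw":1},{"xyz":[0,0,0.3],"turn":0,"claw":1},{"xyz":[0,0,0],"turn":0,"claw":1},{"xyz":[0,0,0],"turn":0,"claw":1}]'
python3 -m pendant '[{"xyz":[0,0,0.15],"turn":0,"claw":1},{"xyz":[0,0,0],"turn":0,"claw":1}]'
python3 -m pendant '[{"xyz":[0,0,0.15],"turn":0,"claw":1},{"xyz":[0,0,0],"turn":0,"claw":1}]'
python3 -c "
from h import *
go([.4949,.1358,.081],.4)"
```

```text
time_s: 8.7
eef_pos: [0.4938, 0.1356, 0.0831]
tcp_rot: [-3.079, -0.624, 0.0]
force: [0.4, 0.1, -0.3]
finger_gap: 0.338
finger_force: 59.4
time_s: 8.9
eef_pos: [0.4939, 0.1356, 0.0818]
tcp_rot: [3.079, 0.624, 0.0]
force: [-0.2, 0.4, -0.7]
finger_gap: 0.338
finger_force: 59.4
time_s: 9.1
eef_pos: [0.4942, 0.1356, 0.081]
tcp_rot: [3.079, 0.624, 0.001]
force: [-1.1, -0.7, 3.4]
finger_gap: 0.341
finger_force: 59.8
tool cm [ 0.07  0.01 -0.  ] turn -0.0 tcp [0.4942 0.1356 0.081 ] yaw 0.4 tz [ 0.001 -0.    -1.   ] t 9.1 F [-1.1 -0.7  3.4] gap 0.341 ff 59.81943905353546
```

Contact on the ledge shows about 4 N at TCP z 0.081. Pushing forward in steps.

```bash
python3 -m pendant '[{"xyz":[0,0,0],"turn":0,"claw":1},{"xyz":[0.3,0,0],"turn":0,"claw":1},{"xyz":[0.4,0,0],"turn":0,"claw":1},{"xyz":[0.4,0,0],"turn":0,"claw":1},{"xyz":[0,0,0],"turn":0,"claw":1}]'
python3 -m pendant '[{"xyz":[0.3,0,0],"turn":0,"claw":1},{"xyz":[0.2,0,0],"turn":0,"claw":1},{"xyz":[0,0,0],"turn":0,"claw":1}]'
python3 - <<'E'
from h import *
go([.4942,.1356,.081],.4)
c=read_camera("wrist");save(c,"w6.png",None,1.4)
E
```

```text
time_s: 9.6
eef_pos: [0.5044, 0.1398, 0.081]
tcp_rot: [3.079, 0.624, 0.001]
force: [-2.0, -0.7, 5.2]
finger_gap: 0.339
finger_force: 60.2
time_s: 9.9
eef_pos: [0.5086, 0.1415, 0.081]
tcp_rot: [3.078, 0.624, -0.001]
force: [-2.7, -1.7, 6.8]
finger_gap: 0.337
finger_force: 60.3
tool cm [-1.55 -0.01  0.  ] turn -0.0 tcp [0.5086 0.1415 0.081 ] yaw 0.4 tz [-0.    -0.001 -1.   ] t 9.9 F [-2.7 -1.7  6.8] gap 0.337 ff 60.28770089149475
```

View pics/w6.png

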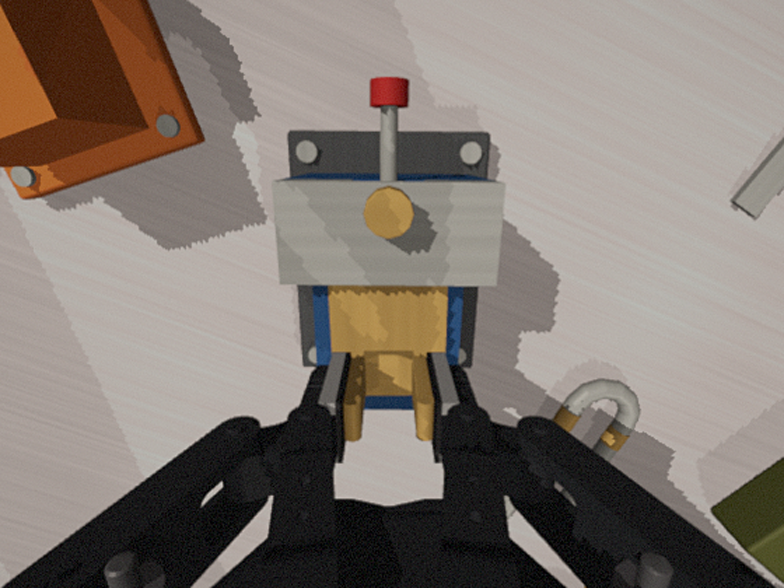

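The tongue (view 330-447) is under the lip (278-499), centred to within 0.5 mm. Continuing onto the plunger.

```bash
python3 -m pendant '[{"xyz":[0.2,0,0],"turn":0,"claw":1},{"xyz":[0.2,0,0],"turn":0,"claw":1},{"xyz":[0.1,0,0],"turn":0,"claw":1},{"xyz":[0,0,0],"turn":0,"claw":1}]'
python3 -m pendant '[{"xyz":[0.2,0,0],"turn":0,"claw":1},{"xyz":[0.2,0,0],"turn":0,"claw":1},{"xyz":[0,0,0],"turn":0,"claw":1}]'
python3 -m pendant '[{"xyz":[0.1,0,0],"turn":0,"claw":1},{"xyz":[0.1,0,0],"turn":0,"claw":1},{"xyz":[0,0,0],"turn":0,"claw":1}]'
python3 -c "
from h import *
go([.4942,.1356,.081],.4)"
```

```text
time_s: 10.35
eef_pos: [0.5129, 0.1434, 0.081]
tcp_rot: [3.078, 0.624, -0.001]
force: [-3.5, -2.8, 6.3]
finger_gap: 0.339
finger_force: 60.5
time_s: 10.65
eef_pos: [0.5143, 0.144, 0.081]
tcp_rot: [3.077, 0.623, -0.009]
force: [-7.7, -3.4, 12.4]
finger_gap: 0.336
finger_force: 61.1
time_s: 10.95
eef_pos: [0.5158, 0.1446, 0.0811]
tcp_rot: [3.077, 0.623, -0.011]
force: [-8.7, -4.2, 13.1]
finger_gap: 0.338
finger_force: 61.1
tool cm [-2.34 -0.01  0.02] turn -0.0 tcp [0.5158 0.1446 0.0811] yaw 0.4 tz [-0.006 -0.004 -1.   ] t 10.95 F [-8.7 -4.2 13.1] gap 0.338 ff 61.09963774681091
```

```bash
python3 -m pendant '[{"xyz":[0.2,0,-0.05],"turn":0,"claw":1},{"xyz":[0.2,0,0],"turn":0,"claw":1},{"xyz":[0,0,0],"turn":0,"claw":1}]'
python3 -m pendant '[{"xyz":[0.2,0,0],"turn":0,"claw":1},{"xyz":[0,0,0],"turn":0,"claw":1},{"xyz":[0,0,0],"turn":0,"claw":1}]'
python3 -c "
from h import *
go([.4942,.1356,.081],.4)"
```

```text
time_s: 11.25
eef_pos: [0.519, 0.1459, 0.0811]
tcp_rot: [3.076, 0.623, -0.012]
force: [-8.3, -3.1, 11.8]
finger_gap: 0.34
finger_force: 61.0
time_s: 11.55
eef_pos: [0.5205, 0.1466, 0.0811]
tcp_rot: [3.076, 0.623, -0.013]
force: [-10.0, -4.2, 12.2]
finger_gap: 0.341
finger_force: 61.1
tool cm [-2.85 -0.01  0.04] turn -0.0 tcp [0.5205 0.1466 0.0811] yaw 0.4 tz [-0.008 -0.004 -1.   ] t 11.55 F [-10.   -4.2  12.2] gap 0.341 ff 61.0921847820282
```

```bash
python3 -m pendant '[{"xyz":[0.15,0,0],"turn":0,"claw":1},{"xyz":[0,0,0],"turn":0,"claw":1},{"xyz":[0,0,0],"turn":0,"claw":1}]'
python3 -m pendant '[{"xyz":[0.15,0,0],"turn":0,"claw":1},{"xyz":[0,0,0],"turn":0,"claw":1},{"xyz":[0,0,0],"turn":0,"claw":1}]'
python3 - <<'E'
from h import *
go([.4942,.1356,.081],.4)
c=read_camera("wrist");save(c,"w7.png",(180,20,380,320),2)
E
```

```text
time_s: 11.85
eef_pos: [0.5207, 0.1466, 0.0812]
tcp_rot: [3.076, 0.623, -0.017]
force: [-12.0, -5.5, 15.8]
finger_gap: 0.339
finger_force: 61.5
time_s: 12.15
eef_pos: [0.5208, 0.1467, 0.0813]
tcp_rot: [3.075, 0.622, -0.022]
force: [-14.8, -5.9, 18.4]
finger_gap: 0.336
finger_force: 61.9
tool cm [-2.88 -0.01  0.07] turn -0.001 tcp [0.5208 0.1467 0.0813] yaw 0.399 tz [-0.013 -0.007 -1.   ] t 12.15 F [-14.8  -5.9  18.4] gap 0.336 ff 61.90841317176819
```

View pics/w7.png

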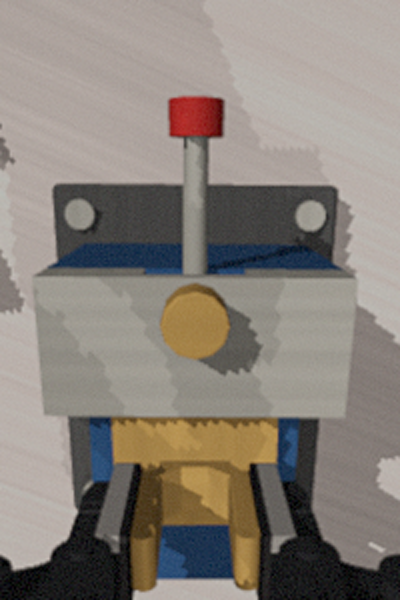

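The motion stalls sharply after 28.8 mm of travel while the push rises from 11 to 16 N. That matches the hard stop at about jig x -10 to -9. In the view the saddle is centred and straight, and the red collar is pushed further out. I'll let it settle, then hand in.

```bash
python3 -m pendant '[{"xyz":[0,0,0],"turn":0,"claw":1},{"xyz":[0,0,0],"turn":0,"claw":1},{"xyz":[0,0,0],"turn":0,"claw":1}]'
python3 -c "
from h import *
print(bot.job_done())"
```

```text
time_s: 12.5
eef_pos: [0.5208, 0.1467, 0.0813]
tcp_rot: [3.075, 0.622, -0.022]
force: [-15.6, -5.8, 17.4]
finger_gap: 0.339
finger_force: 61.9
the job is handed in; nothing more can be done
None
```

I handed the job in at 12.5 s with the saddle pressed against the jig's hard stop, the gripper still holding it at about 62 N and pushing with about 16 N; the hand-in call returned no verdict, so I don't know how it was judged.

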